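# Feed the next tray with one turn of the hand wheel

### The job

Bring the front food tray up to the green serving place: push the hand wheel round anticlockwise (seen from above) by its red upright handle through exactly one full turn, so that the handle stands next to the blue mark again, then move clear. Only push the handle with the fingertips or the outside of the fingers; do not take it between the fingers or grip anything, do not touch the trays or their slide, and leave the bottle, cup, bowl and jar where they stand.

Things in the scene. Friction and masses are not known exactly. Their poses are not given: they have to be found in the camera images.
- wheel (a joint): Angle of the hand wheel in rad. 0 at the start, with the handle next to the blue mark; grows anticlockwise seen from above; one full turn reads 6.283. The wheel cannot turn back past the start (stop at -0.03) and has no stop or click at one turn: it could go on to 8.0. Friction of about 0.2 N m (3 N at the handle) keeps it where it is left.
- wheel_axis (a point): Centre of the hand wheel on its vertical axis, 71 mm above the table. The wheel lies level: a bare-metal ring, 70 mm from the axis to the middle of the rim bar, 154 mm over all, rim bar 14 mm thick (its top is 78 mm above the table), with a hub (top 81 mm above the table) and three spokes. This point's x axis points level from the axis to the blue mark.
- pedestal: Grey pedestal that carries the wheel, with a round foot 150 mm across; origin at the centre of the foot's underside, on the wheel's axis; x axis towards the blue mark. Fixed to the table, but it stands elsewhere and turned any way round from run to run.
- handle_mid (a point): Middle of the red handle: an upright round plastic post, 22 mm in diameter, on the rim at the end of one spoke, 70 mm from the wheel's axis; it rises from the rim to 128 mm above the table. This point is on the post's axis, 103 mm above the table. It goes round with the wheel.
- handle: The red handle post, a sleeve that spins freely on its upright pin as the wheel is pushed; its origin is on the rim's centre line below the post, 70 mm from the axis and 71 mm above the table.
- blue_mark (a point): Middle of the top of the blue mark, a block 24 x 26 mm on a fixed grey bracket of the pedestal, 108 mm out from the wheel's axis, just outside the rim; its top is 68 mm above the table, lower than the rim's top. At the start, and after one full turn, the handle stands on the line from the axis to this mark.
- tray_slide: Carriage with three small steel trays of bread rolls on rails beyond the wheel, 92 x 360 mm; origin at the centre of its underside. It is geared to the wheel under the counter: it travels 120 mm to the robot's left (+y) for each full turn of the wheel.
- front_tray (a point): Floor centre of the foremost (+y) tray on the carriage, a tray of 90 x 96 x 18 mm.
- serving_place (a point): The point where the floor centre of the front tray belongs: over the green patch between four green pegs on the rails. The rails with the carriage are 115 mm wide (x), 540 mm long (y), up to 75 mm high with the rolls; fixed, but placed differently from run to run.
- juice: Loose bottle of orange juice with green cap, 62 mm diameter, 170 mm high, origin at the centre of its underside. Bystander.
- cup: Loose blue plastic cup, 72 mm diameter, 90 mm high, origin at the centre of its underside. Bystander.
- bowl: Loose white bowl, 110 mm diameter, 50 mm high, origin at the centre of its underside. Bystander.
- jar: Loose amber jar with red lid, 60 mm diameter, 85 mm high, origin at the centre of its underside. Bystander.
Mind the look-alikes: they are no part of the job. Of the things that look like the pedestal, the smallest one is meant.

How it is judged:
By the outcome, as a careful person would: the job done as asked, in the order asked, and still so for the second after the job is handed in, with the robot touching nothing.
It also fails if it takes over 64 s, if anything falls off the work surface, if the arm or the gripper's body presses on something with over 40 N, if the wrist force passes 120 N, or if a joint passes its speed limit or range.

### The arm

A 7-joint arm with a two-finger parallel gripper is mounted at the origin on the work surface. World frame = base frame: x ahead of the robot, y to its left, z up, the work surface at z = 0. Lengths are in m, angles in rad, forces in N, time in s.
With the tool pointing down it reaches from about 0.425 to 0.95 m from the base axis. Payload 4.7 kg.
Tool frame: the origin (TCP) lies on the centre line of the jaws, within the pads' length; the fingertips stand 14 mm ahead of it and the grasp point (between the pads) lies 5 mm behind it; x points along the fingers, y is the direction in which the jaws open and shut, and the axes are right-handed (so a half turn about x gives the same grasp; the last joint's range is limited). The gripper opens to 85 mm and grips with 20 to 120 N. Pads are 22 mm wide; open, the fingers measure 114 mm over their backs; the gripper's body (76 mm by 85 mm) begins 54 mm behind the grasp point. The pads swing forward as they close: fully open they stand 13 mm farther back than shut.
Start: joints at [-1.139, 0.469, -0.049, 1.532, 0.024, 1.141, -0.082], TCP at [0.3, 0.605, 0.245] pointing down, gripper open.
Joint ranges: [-2.59, 2.59], [-0.33, 1.99], [-1.39, 1.29], [0.1, 2.45], [-1.04, 4.18], [0.21, 1.99], [-2.66, 2.66]. Speed limits (rad/s): [2.57, 2.57, 3.14, 3.14, 3.14, 3.14, 3.14].

### API

Orientations are given as [roll, pitch, yaw] about the fixed x, y, z axes, in that order (R = Rz(yaw) Ry(pitch) Rx(roll)).
In Python, from plant import robot, optics, job gives the robot as it stands.
- The arm moves only by the tool apply_moves, never from a script. Its argument "steps" is a list of rows, each a list of 3 entries, a list of its own where there are three numbers: the shift along the tool's x, y, z in cm, then the turn, a rotation vector about the tool's x, y, z in degrees, then the opening in per cent of the stroke, from 0 (shut) to 100 (fully open). In form: [[[tx, ty, tz], [ax, ay, az], jaw], ...]. A call has 1 to 5 rows; each row is the pose to reach, as a shift and turn from the pose commanded when the call began, along the tool's axes at that moment; what a row does not reach only later rows make up. A row lasts 1/12 s, in which the tool goes at most 41.7 mm and 7.16 degrees, less where a joint would pass 70% of its speed; a pose out of reach is approached as far as the arm can. A call with a gripper value outside its range is refused whole. The fingers move at their own pace and stop on an object; "newtons" is the grip in N (left out, the last holds). Time passes only in rows, so rows that repeat a pose let the fingers close. It gives the time, the measured TCP pose, the force and the opening at its end, in the units of the state.
- robot.read_state(): the state, without advancing time (a new reading comes with each control period).
- optics.grab_frame(name): name is "side" or "top" or "wrist"; returns the picture (400x640x3 uint8, red, green, blue); there is no depth.
- optics.camera_info(name): a dict with "vertical_fov" (degrees; the focal length in pixels is half the picture's height over the tangent of half this angle, whatever the lens; pixels are square), "cx", "cy" (the principal point, pixels), "view" (4x4, takes a point from world to camera coordinates). Camera axes: x right, y up, looking along -z (the intrinsics and any distortion apply to the point x, -y, -z); pixel columns grow to the right and rows downward; lengths in m; the calibration is good to about 2 mm. The wrist camera is an equidistant fisheye: a pixel r from the principal point sees the ray r / f radians off the axis. A picture is of the moment at which its call begins: read the wrist's pose just before it. camera_info takes no time and is no camera call; for the wrist camera it gives the pose at the moment of the call.
- job.hand_in(): hands the job in, once; it reports no verdict.
The state is a dict: "t": time; "qpos": joint angles; "joint_velocities": joint speeds; "effort": joint torques, N m; "tool_pos": TCP position; "tool_rot": TCP orientation; "contact_force": force on the tool from outside, world axes, zero at the start; "wrist_torque": the same for the moment, N m; "width": finger opening in m.
Only numpy, scipy, OpenCV 4.12 (cv2) and the standard library are available. Lean on these libraries where they do the work, as an engineer would, in place of code of your own. Each camera call takes 0.05 s, during which the arm holds its last target. There are 200 camera calls.

## Working session

There is one attempt and no reset: what is moved stays moved. The work goes in short steps, Python scripts to look and compute and a tool call to move; the robot and the scene stay as the last step left them, time stands still between calls to the robot, and variables do not carry over. Pictures are saved under pics/ and viewed, about 8 in all and at most 12, crops included, and the job is handed in when it is done.

Besides the shell and the picture viewer there is one more tool, called after "Call:" as name([rows], argument=value, ...), one row to a line, values as JSON. apply_moves: Moves the arm, as the interface text tells. Its arguments: {"type":"object","properties":{"steps":{"type":"array","items":{"type":"array"}},"newtons":{"type":"number"}},"required":["steps"]}

```bash
mkdir -p pics; ls; python3 - <<'E'
from plant import robot, optics
import cv2,numpy as np
s=robot.read_state();print(s)
for n in("side","top"):
    print(n,optics.camera_info(n)); cv2.imwrite(f"pics/{n}0.png",optics.grab_frame(n)[:,:,::-1])
E
```

```text
pics
{'t': 0.0, 'qpos': array([-1.13888431,  0.46945561, -0.04862145,  1.53372339,  0.02408088,
        1.14097162, -0.08228442]), 'joint_velocities': array([-8.52355284e-04, -1.94904028e-03, -3.49241825e-04,  3.51314337e-04,
       -4.49221875e-05,  9.09474021e-04, -1.18550609e-03]), 'effort': array([-8.83788812e-05, -5.10314941e+01, -4.61815414e-02, -2.37706321e+01,
        1.08560672e-02,  7.67512800e-03, -9.84182975e-06]), 'tool_pos': array([0.29987564, 0.60410003, 0.24423943]), 'tool_rot': array([-1.54896698,  1.5688231 , -2.00971547]), 'contact_force': array([-0.24151941, -0.76605075, -0.47108039]), 'wrist_torque': array([-0.05707592,  0.00921376, -0.02222185]), 'width': 0.08564892832474591}
side {'vertical_fov': 57.95943899168322, 'cx': 325.07692911138264, 'cy': 199.7932228129108, 'view': array([[ 0.97959991, -0.19973048, -0.02217556, -0.45968795],
       [ 0.14874881,  0.64647344,  0.74829532, -0.13593861],
       [-0.13512147, -0.73632861,  0.66299499, -0.96644231],
       [ 0.        ,  0.        ,  0.        ,  1.        ]])}
top {'vertical_fov': 45.29316879719723, 'cx': 315.7028742239142, 'cy': 198.1306309377344, 'view': array([[ 1.91111802e-02, -9.99817334e-01, -2.46042117e-04,
        -1.43064907e-02],
       [ 9.89614493e-01,  1.88810885e-02,  1.42501438e-01,
        -5.01816992e-01],
       [-1.42470762e-01, -2.96685750e-03,  9.89794564e-01,
        -1.25049980e+00],
       [ 0.00000000e+00,  0.00000000e+00,  0.00000000e+00,
         1.00000000e+00]])}
```

View pics/top0.png

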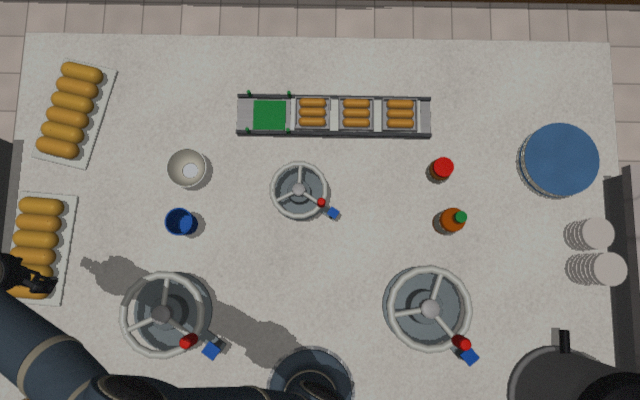

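View pics/side0.png

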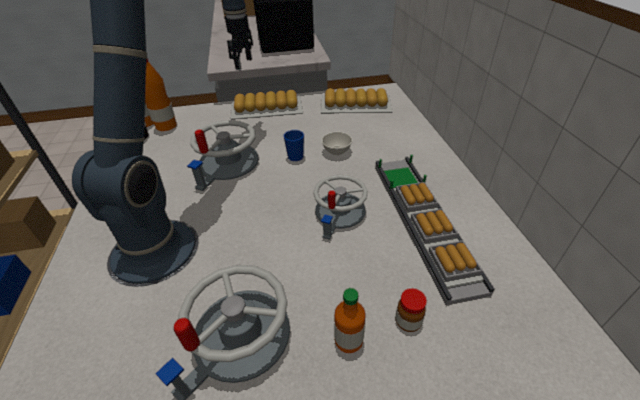

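The target is the smallest wheel, in the top view at hub (299,189), handle (321,202) and mark (333,213). In the side view the handle is at (332,200). Next I measure it.

```bash
cat > h.py <<'E'
import numpy as np,cv2
from plant import robot,optics
def cam(n):
    c=optics.camera_info(n); f=200/np.tan(np.radians(c["vertical_fov"])/2); return c,f
def ray(n,uv,ci=None):
    c,f=ci or cam(n); V=c["view"]; x=(uv[0]-c["cx"])/f; y=(uv[1]-c["cy"])/f
    if n=="wrist":
        r=np.hypot(x,y); k=np.sin(r)/r if r>1e-9 else 1; d=np.array([x*k,-y*k,-np.cos(r)])
    else: d=np.array([x,-y,-1])
    R=V[:3,:3]; return -R.T@V[:3,3], R.T@d
def onz(n,uv,z,ci=None):
    o,d=ray(n,uv,ci); return (o+d*(z-o[2])/d[2])[:2]
def proj(n,p,ci=None):
    c,f=ci or cam(n); q=c["view"][:3,:3]@np.array(p)+c["view"][:3,3]; x,y,z=q[0],-q[1],-q[2]
    if n=="wrist":
        r=np.hypot(x,y); k=np.arctan2(r,z)/r; return np.array([c["cx"]+f*x*k,c["cy"]+f*y*k])
    return np.array([c["cx"]+f*x/z,c["cy"]+f*y/z])
def tri(a,ua,b,ub):
    (o1,d1),(o2,d2)=ray(a,ua),ray(b,ub)
    t=np.linalg.lstsq(np.c_[d1,-d2],o2-o1,rcond=None)[0]; p,q=o1+t[0]*d1,o2+t[1]*d2
    return (p+q)/2,np.linalg.norm(p-q)
def blob(img,col,box):
    x0,y0,x1,y1=box; s=cv2.cvtColor(img[y0:y1,x0:x1],cv2.COLOR_RGB2HSV); h=s[...,0]
    ok={"red":(h<6)|(h>172),"blue":(h>100)&(h<128),"green":(h>50)&(h<80)}[col]&(s[...,1]>130)&(s[...,2]>50)
    n,l,st,c=cv2.connectedComponentsWithStats(ok.astype(np.uint8))
    i=1+np.argmax(st[1:,4]); m=(l==i); return c[i]+[x0,y0],st[i,4],st[i,:4]+[x0,y0,0,0]
E
python3 - <<'E'
from h import *
T=cv2.imread("pics/top0.png")[:,:,::-1];S=cv2.imread("pics/side0.png")[:,:,::-1]
bt=(260,150,350,230);bs=(300,165,380,245)
for col in("red","blue"):
    a,b=blob(T,col,bt),blob(S,col,bs);print(col,a,b,tri("top",a[0],"side",b[0]))
print("mark",onz("top",blob(T,"blue",bt)[0],.066))
# rim outer: bright ring pixels -> z .074 plane
c=cv2.resize(T[150:230,255:350],None,fx=8,fy=8,interpolation=cv2.INTER_CUBIC)
cv2.imwrite("pics/crop.png",c[:,:,::-1])
E
```

```text
red (array([320.9122807 , 202.12280702]), np.int32(57), array([318, 198,   7,   9])) (array([331.22033898, 199.16101695]), np.int32(118), array([328, 191,   8,  18])) (array([ 0.48331833, -0.01842637,  0.10346569]), np.float64(0.0020348848510031462))
blue (array([332.45238095, 212.36904762]), np.int32(84), array([327, 207,  12,  12])) (array([326.23611111, 218.875     ]), np.int32(72), array([321, 215,  11,   9])) (array([ 0.46243985, -0.04935204,  0.06498519]), np.float64(0.002676393824985693))
mark [ 0.46097996 -0.04922224]
```

View pics/crop.png

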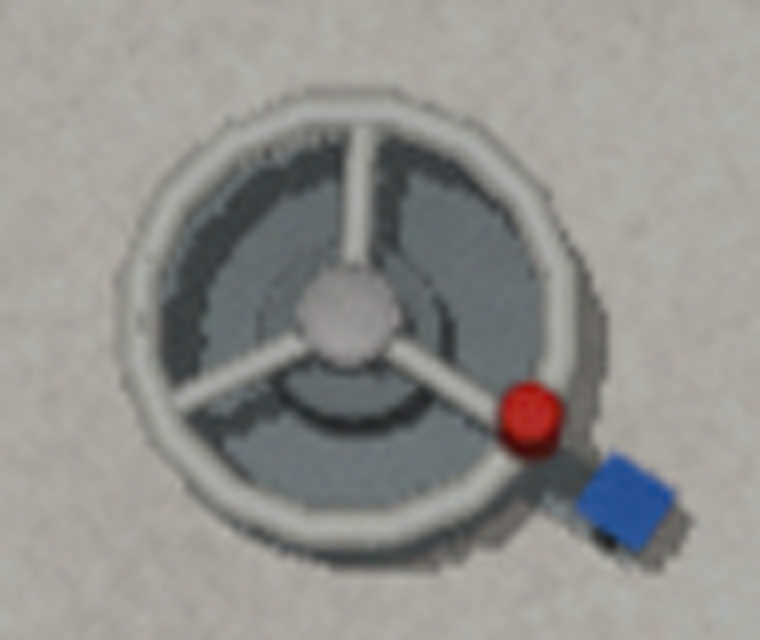

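```bash
python3 - <<'E'
from h import *
for n,u,z in(("rim",(297.9,189.4),.073),("hub",(298.3,189),.081),("handle",(320.9,201),.128),("mark",(332.4,212.3),.068)): print(n,onz("top",u,z))
A=onz("top",(298.1,189.2),.076);
for u,z in(((320.9,201),.128),((332.4,212.3),.068)):
    d=onz("top",u,z)-A;print(np.hypot(*d),np.degrees(np.arctan2(d[1],d[0])))
# tool axes
from scipy.spatial.transform import Rotation as R
s=robot.read_state();print(R.from_euler("xyz",s["tool_rot"]).as_matrix().round(3),s["tool_pos"])
# rails: nearest/corner, bystanders rough
for n,u in(("cup",(180,222)),("bowl",(187,170)),("jar",(441,169)),("juice",(452,220))):print(n,onz("top",u,.06))
E
```

```text
rim [0.51881506 0.04210585]
hub [0.51859147 0.04076566]
handle [ 0.48178408 -0.01806123]
mark [ 0.46092943 -0.04901782]
0.0701404927410264 -121.91756983252958
0.1074508626085136 -122.62940816771258
[[-0.001  0.445  0.896]
 [-0.002  0.896 -0.445]
 [-1.    -0.002  0.   ]] [0.29988943 0.60414247 0.24431804]
cup [0.4287333  0.34870721]
bowl [0.56747257 0.3383552 ]
jar [ 0.58303584 -0.33602236]
juice [ 0.44755633 -0.36232154]
```

Call:
apply_moves([
  [[0, -3, 2.6], [3, 0, 0], 0],
  [[0, -6, 5.2], [5.9, 0, 0], 0],
  [[0, -9, 7.8], [5.9, 0, 0], 0],
  [[0, -12, 10.4], [5.9, 0, 0], 0],
  [[0, -15, 13], [5.9, 0, 0], 0],
], newtons=40)

```text
t: 0.52
tool_pos: [0.3498, 0.4103, 0.2448]
tool_rot: [-1.608, 1.57, -2.171]
contact_force: [1.7, 0.0, 0.4]
width: 0.0255
```

Call:
apply_moves([
  [[0, -2.8, 3], [0, 0, 0], 0],
  [[0, -5.6, 5.9], [0, 0, 0], 0],
  [[0, -8.3, 8.9], [0, 0, 0], 0],
  [[0, -11, 11.8], [0, 0, 0], 0],
  [[0, -13.8, 14.8], [0, 0, 0], 0],
])

```text
t: 0.93
tool_pos: [0.401, 0.2148, 0.2452]
tool_rot: [3.081, 1.57, 2.518]
contact_force: [1.3, -0.0, 0.2]
width: -0.0003
```

Call:
apply_moves([
  [[0, -2.8, 3], [0, 0, 0], 0],
  [[0, -5.6, 5.9], [0, 0, 0], 0],
  [[0, -8.3, 8.9], [0, 0, 0], 0],
  [[0, -11, 11.8], [0, 0, 0], 0],
  [[0, -13.8, 14.8], [0, 0, 0], 0],
])

```text
t: 1.35
tool_pos: [0.4523, 0.0192, 0.2453]
tool_rot: [2.135, 1.57, 1.572]
contact_force: [0.6, 0.6, 1.1]
width: -0.0001
```

```bash
cat > st.py <<'E'
from h import *
from scipy.spatial.transform import Rotation as R
np.set_printoptions(precision=4,suppress=True)
A=np.array([.5188,.0415])
s=robot.read_state();M=R.from_euler("xyz",s["tool_rot"]).as_matrix()
d=s["tool_pos"][:2]-A;u=np.radians(57.7)
print("t",s["t"],"tcp",s["tool_pos"],"y'z'",d@[np.cos(u),np.sin(u)],d@[np.sin(u),-np.cos(u)],"yaw y",np.degrees(np.arctan2(M[1,1],M[0,1])),"x",M[:,0],"F",s["contact_force"],"w",s["width"]);print(s["qpos"])
E
cat st.py > a.py; cat >> a.py <<'E'
c=cam("wrist");W=optics.grab_frame("wrist");cv2.imwrite("pics/w1.png",W[:,:,::-1])
T=optics.grab_frame("top");cv2.imwrite("pics/t1.png",T[:,:,::-1])
print("expected px handle/hub/mark",proj("wrist",[.4814,-.0177,.128],c),proj("wrist",[.5188,.0415,.081],c),proj("wrist",[.461,-.049,.068],c))
E
python3 a.py
```

```text
t 1.35 tcp [0.4523 0.0192 0.2453] y'z' -0.054340059684073426 -0.04427850203803628 yaw y 57.72477341893456 x [-0.      0.0005 -1.    ] F [0.5864 0.6055 1.0751] w -0.00011183233464667369
[-0.4316  0.0967  0.3208  2.0508 -0.0368  0.9992  0.9152]
expected px handle/hub/mark [303.9594 241.7399] [373.9625 221.2   ] [272.511  215.9622]
```

View pics/w1.png

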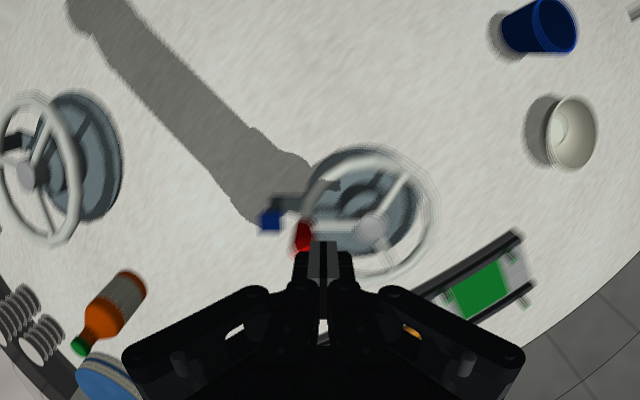

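Call:
apply_moves([
  [[3.3, 0, 0], [0, 0, 0], 0],
  [[7, 0, 0], [0, 0, 0], 0],
  [[10.3, 0, 0], [0, 0, 0], 0],
  [[12.3, 0, 0], [0, 0, 0], 0],
  [[13.3, 0, 0], [0, 0, 0], 0],
])

```text
t: 1.87
tool_pos: [0.4503, 0.0212, 0.1095]
tool_rot: [-2.407, 1.565, -2.971]
contact_force: [-0.7, -1.0, 0.2]
width: -0.0001
```

```bash
python3 st.py
```

```text
t 1.8667 tcp [0.4503 0.0212 0.1095] y'z' -0.05376163430120714 -0.04704544654637402 yaw y 57.71612569473879 x [-0.0057 -0.001  -1.    ] F [-0.7348 -0.9525  0.1689] w -5.311766827323553e-05
[-0.3893  0.3004  0.2945  2.1917 -0.1378  0.6721  1.0086]
```

Call:
apply_moves([
  [[0, -0.58, 0.79], [0, 0, 0], 0],
  [[0, -1.03, 1.65], [0, 0, 0], 0],
  [[0, -1.37, 2.57], [0, 0, 0], 0],
  [[0, -1.57, 3.53], [0, 0, 0], 0],
  [[0, -1.64, 4.5], [0, 0, 0], 0],
])

```text
t: 2.28
tool_pos: [0.4824, -0.0175, 0.1134]
tool_rot: [1.893, 1.569, 1.328]
contact_force: [-3.4, 2.6, 3.7]
width: 0.0
```

```bash
cat > b.py <<'E'
exec(open("st.py").read())
import sys
T=optics.grab_frame("top");cv2.imwrite(f"pics/{sys.argv[1]}.png",T[:,:,::-1]);S=optics.grab_frame("side")
cv2.imwrite(f"pics/{sys.argv[1]}s.png",S[:,:,::-1])
for n,I,b in(("top",T,(255,140,350,203)),("side",S,(300,155,380,213))):
    try:
        r=blob(I,"red",b);p=onz(n,r[0],.103);d=p-A;print(n,r,p,np.hypot(*d),"theta",np.degrees(np.arctan2(d[1],d[0]))+122.3)
    except Exception as e: print(n,"no red",e)
E
python3 b.py p1
```

```text
t 2.2833 tcp [ 0.4824 -0.0175  0.1134] y'z' -0.06929353192698148 0.000738588229284895 yaw y 57.656452746762135 x [ 0.0003  0.0013 -1.    ] F [-3.4098  2.6088  3.7027] w 3.4088743504406204e-05
[-0.3023  0.3372  0.3048  2.1242 -0.1566  0.7004  1.1128]
top no red attempt to get argmax of an empty sequence
side (array([340.1172, 200.2031]), np.int32(128), array([336, 192,   9,  18])) [ 0.5063 -0.0271] 0.06973383463721826 theta 21.98461884667296
```

Call:
apply_moves([
  [[0, 0.07, 0.97], [0, 0, 0], 0],
  [[0, 0.27, 1.93], [0, 0, 0], 0],
  [[0, 0.61, 2.85], [0, 0, 0], 0],
  [[0, 1.06, 3.71], [0, 0, 0], 0],
  [[0, 1.64, 4.5], [0, 0, 0], 0],
])

```text
t: 2.8
tool_pos: [0.5286, -0.0274, 0.1122]
tool_rot: [-2.614, 1.569, 3.105]
contact_force: [-6.4, 2.4, 4.7]
width: -0.0005
```

Call:
apply_moves([
  [[0, 0.68, 0.7], [0, 0, 0], 0],
  [[0, 1.45, 1.3], [0, 0, 0], 0],
  [[0, 2.29, 1.79], [0, 0, 0], 0],
  [[0, 3.2, 2.16], [0, 0, 0], 0],
  [[0, 4.14, 2.39], [0, 0, 0], 0],
])

```text
t: 3.22
tool_pos: [0.5722, -0.0057, 0.1122]
tool_rot: [-0.479, 1.569, -1.043]
contact_force: [-2.4, -3.1, 0.8]
width: -0.0005
```

```bash
python3 b.py p2
```

```text
t 3.2167 tcp [ 0.5722 -0.0057  0.1122] y'z' -0.011353097217227055 0.07032908486007321 yaw y 57.63382441195074 x [ 0.0009 -0.0015 -1.    ] F [-2.413  -3.0798  0.778 ] w -0.0004821138060430075
[-0.2916  0.4631  0.2964  1.9232 -0.1843  0.7806  1.1127]
top no red attempt to get argmax of an empty sequence
side (array([367.8333, 186.5556]), np.int32(18), array([366, 180,   4,  14])) [0.5929 0.0105] 0.08032736060137609 theta 99.63014758514225
```

View pics/p2s.png

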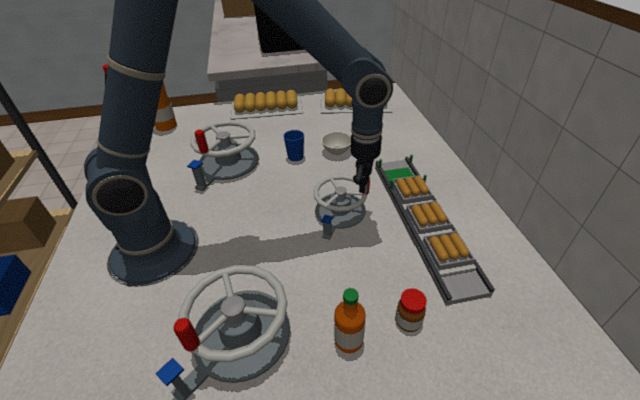

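The handle is behind the fingers near (367,187), and the trays are advancing towards the green patch. I'll carry on round the circle.

Call:
apply_moves([
  [[0, 0.98, 0.11], [0, 0, 0], 0],
  [[0, 1.95, 0.07], [0, 0, 0], 0],
  [[0, 2.91, -0.1], [0, 0, 0], 0],
  [[0, 3.84, -0.4], [0, 0, 0], 0],
  [[0, 4.72, -0.83], [0, 0, 0], 0],
])

```text
t: 3.73
tool_pos: [0.59, 0.0393, 0.1123]
tool_rot: [0.08, 1.569, -0.485]
contact_force: [1.2, -3.5, -1.3]
width: 0.0001
```

Call:
apply_moves([
  [[0, 0.81, -0.54], [0, 0, 0], 0],
  [[0, 1.54, -1.2], [0, 0, 0], 0],
  [[0, 2.16, -1.95], [0, 0, 0], 0],
  [[0, 2.68, -2.77], [0, 0, 0], 0],
  [[0, 3.08, -3.67], [0, 0, 0], 0],
])

```text
t: 4.15
tool_pos: [0.5749, 0.0868, 0.1125]
tool_rot: [0.956, 1.569, 0.393]
contact_force: [3.2, -3.7, -2.4]
width: 0.0001
```

```bash
python3 b.py p3
```

```text
t 4.15 tcp [0.5749 0.0868 0.1125] y'z' 0.06825248849769103 0.023280942910846505 yaw y 57.73796472728586 x [ 0.002   0.0008 -1.    ] F [ 3.1543 -3.6957 -2.4278] w 0.000140541355419792
[-0.4383  0.474   0.2846  1.9016 -0.1823  0.7887  0.9529]
top no red attempt to get argmax of an empty sequence
side (array([346.2706, 169.4353]), np.int32(85), array([344, 161,   6,  17])) [0.5546 0.0995] 0.06816417013234306 theta 180.6432550702936
```

Call:
apply_moves([
  [[0, 0.27, -0.93], [0, 0, 0], 0],
  [[0, 0.4, -1.9], [0, 0, 0], 0],
  [[0, 0.4, -2.88], [0, 0, 0], 0],
  [[0, 0.27, -3.85], [0, 0, 0], 0],
  [[0, 0, -4.78], [0, 0, 0], 0],
])

```text
t: 4.67
tool_pos: [0.5341, 0.1118, 0.1127]
tool_rot: [1.227, 1.569, 0.663]
contact_force: [3.5, 0.3, -0.6]
width: -0.0004
```

Call:
apply_moves([
  [[0, -0.4, -0.9], [0, 0, 0], 0],
  [[0, -0.92, -1.72], [0, 0, 0], 0],
  [[0, -1.54, -2.47], [0, 0, 0], 0],
  [[0, -2.27, -3.13], [0, 0, 0], 0],
  [[0, -3.08, -3.67], [0, 0, 0], 0],
])

```text
t: 5.08
tool_pos: [0.4853, 0.1053, 0.1125]
tool_rot: [2.496, 1.569, 1.933]
contact_force: [3.1, 3.9, 1.8]
width: 0.0001
```

Call:
apply_moves([
  [[0, -0.88, -0.43], [0, 0, 0], 0],
  [[0, -1.81, -0.73], [0, 0, 0], 0],
  [[0, -2.77, -0.9], [0, 0, 0], 0],
  [[0, -3.74, -0.94], [0, 0, 0], 0],
  [[0, -4.72, -0.83], [0, 0, 0], 0],
])

```text
t: 5.5
tool_pos: [0.4533, 0.0682, 0.1122]
tool_rot: [-2.837, 1.569, 2.882]
contact_force: [1.5, 4.2, 1.5]
width: -0.0001
```

```bash
python3 b.py p4
```

```text
t 5.5 tcp [0.4533 0.0682 0.1122] y'z' -0.012459156900099862 -0.06963575427164703 yaw y 57.7089890179028 x [-0.0013  0.0004 -1.    ] F [1.4512 4.1507 1.5274] w -7.475384308914827e-05
[-0.493   0.3048  0.2997  2.1764 -0.1425  0.6795  0.9121]
top no red attempt to get argmax of an empty sequence
side (array([315.25  , 186.8241]), np.int32(108), array([312, 178,   7,  19])) [0.4526 0.0419] 0.06616941127355808 theta 301.9398073348506
```

Call:
apply_moves([
  [[0, -0.94, 0.23], [0, 0, 0], 0],
  [[0, -1.85, 0.6], [0, 0, 0], 0],
  [[0, -2.69, 1.09], [0, 0, 0], 0],
  [[0, -3.3, 1.5], [0, 0, 0], 0],
  [[0, -3.46, 1.69], [0, 0, 0], 0],
])

```text
t: 6.02
tool_pos: [0.4495, 0.0285, 0.1119]
tool_rot: [-2.123, 1.569, -2.689]
contact_force: [-1.6, 2.4, -1.1]
width: 0.0001
```

```bash
python3 b.py p5
```

```text
t 6.0167 tcp [0.4495 0.0285 0.1119] y'z' -0.047988950808920613 -0.051646746218717246 yaw y 57.569335808559835 x [-0.0018 -0.0009 -1.    ] F [-1.5723  2.3631 -1.1476] w 0.00011982336744128223
[-0.4236  0.295   0.3148  2.1939 -0.1438  0.6734  0.9961]
top no red attempt to get argmax of an empty sequence
side (array([320.2931, 194.3707]), np.int32(116), array([317, 186,   8,  18])) [0.4601 0.0076] 0.06778407532733197 theta -27.72036557607764
```

Call:
apply_moves([
  [[0, -0.4, 0.5], [0, 0, 0], 0],
  [[0, -0.8, 1.0], [0, 0, 0], 0],
  [[0, -1.2, 1.5], [0, 0, 0], 0],
  [[0, -1.5, 1.9], [0, 0, 0], 0],
  [[0, -1.7, 2.2], [0, 0, 0], 0],
])

```text
t: 6.53
tool_pos: [0.4595, 0.0033, 0.1121]
tool_rot: [-2.173, 1.57, -2.738]
contact_force: [-2.3, 1.5, 0.1]
width: 0.0
```

```bash
python3 b.py p6; python3 - <<'E'
from h import *
p=onz("side",(331.22,199.16),.103)-np.array([.5188,.0415]);print(np.hypot(*p),np.degrees(np.arctan2(p[1],p[0]))+122.3)
E
```

```text
t 6.5333 tcp [0.4595 0.0033 0.1121] y'z' -0.06396612839985705 -0.02966386249763109 yaw y 57.64946292442296 x [-0.0011 -0.0005 -1.    ] F [-2.2633  1.531   0.13  ] w 2.8728013366108215e-05
[-0.3694  0.3079  0.3219  2.175  -0.1523  0.6804  1.0634]
top no red attempt to get argmax of an empty sequence
side (array([327.7951, 198.2951]), np.int32(122), array([324, 190,   8,  18])) [ 0.4764 -0.0124] 0.06862048854059292 theta -5.881568018647172
0.068558059053278 2.2424527026919208
```

Call:
apply_moves([
  [[0, -0.1, 0.2], [0, 0, 0], 0],
  [[0, -0.2, 0.4], [0, 0, 0], 0],
  [[0, -0.3, 0.6], [0, 0, 0], 0],
  [[0, -0.3, 0.75], [0, 0, 0], 0],
  [[0, -0.3, 0.8], [0, 0, 0], 0],
])

```text
t: 7.05
tool_pos: [0.465, -0.0027, 0.1123]
tool_rot: [-2.118, 1.571, -2.682]
contact_force: [-2.7, 1.9, 0.9]
width: -0.0001
```

```bash
python3 b.py p7
```

```text
t 7.05 tcp [ 0.465  -0.0027  0.1123] y'z' -0.06609978119522272 -0.021888762143009582 yaw y 57.6907303391851 x [-0.0002 -0.0001 -1.    ] F [-2.6627  1.8916  0.9026] w -6.295984765213402e-05
[-0.3549  0.3151  0.3227  2.1638 -0.156   0.6841  1.0811]
top no red attempt to get argmax of an empty sequence
side (array([330.2937, 199.0794]), np.int32(126), array([327, 191,   8,  18])) [ 0.4822 -0.017 ] 0.06901244181880352 theta 0.22513002240530966
```

Call:
apply_moves([
  [[0, 0, 0.05], [0, 0, 0], 0],
  [[0, 0, 0.1], [0, 0, 0], 0],
  [[0, 0, 0.15], [0, 0, 0], 0],
  [[0, 0, 0.15], [0, 0, 0], 0],
])

```text
t: 7.48
tool_pos: [0.4663, -0.0032, 0.1123]
tool_rot: [1.857, 1.571, 1.294]
contact_force: [-2.5, 1.2, 0.1]
width: -0.0002
```

```bash
python3 b.py p8
```

```text
t 7.4833 tcp [ 0.4663 -0.0032  0.1123] y'z' -0.06588184125915213 -0.020514209145457856 yaw y 57.70294289763088 x [ 0.      0.0001 -1.    ] F [-2.4781  1.2359  0.0526] w -0.0002247212548283428
[-0.353   0.3169  0.3225  2.1612 -0.1569  0.6848  1.0835]
top no red attempt to get argmax of an empty sequence
side (array([330.7302, 199.2302]), np.int32(126), array([327, 191,   8,  18])) [ 0.4831 -0.0178] 0.06921202946116183 theta 1.2930146271621084
```

Call:
apply_moves([
  [[0, 0, -1], [0, 0, 0], 0],
  [[0, 0.5, -2], [0, 0, 0], 0],
  [[-2, 0.8, -2.2], [0, 0, 0], 0],
  [[-6, 0.8, -2.2], [0, 0, 0], 0],
  [[-10, 0.8, -2.2], [0, 0, 0], 0],
])

```text
t: 8.0
tool_pos: [0.451, 0.0153, 0.2127]
tool_rot: [-1.835, 1.569, -2.398]
contact_force: [1.1, -0.1, -0.1]
width: 0.0001
```

Call:
apply_moves([
  [[-3, 0, 0], [0, 0, 0], 0],
  [[-3, 3, -2.7], [0, 0, 0], 0],
  [[-3, 6, -5.4], [0, 0, 0], 0],
  [[-3, 9, -8.1], [0, 0, 0], 0],
  [[-3, 12, -10.8], [0, 0, 0], 0],
])

```text
t: 8.42
tool_pos: [0.4246, 0.1761, 0.2431]
tool_rot: [1.019, 1.567, 0.454]
contact_force: [0.7, -0.9, -0.2]
width: 0.0
```

```bash
sed -i 's/350,203/350,230/' b.py; cat >> b.py <<'E'
T0=cv2.imread("pics/top0.png")[:,:,::-1]
for n,I in(("start",T0),("now",T)): print(n,blob(I,"red",(255,140,350,230)),"blue",blob(I,"blue",(255,140,350,230))[0],"green",blob(I,"green",(225,85,300,140)))
cv2.imwrite("pics/cmp.png",np.hstack([cv2.resize(I[85:225,230:350],None,fx=3.3,fy=3.3,interpolation=cv2.INTER_CUBIC)for I in(T0,T)])[:,:,::-1])
E
python3 b.py p9
```

```text
t 8.4167 tcp [0.4246 0.1761 0.2431] y'z' 0.06341614176111382 -0.15156555856659404 yaw y 57.64502365982023 x [ 0.0033  0.0016 -1.    ] F [ 0.6914 -0.9442 -0.1904] w 1.4387666764525475e-05
[-0.6745  0.111   0.2067  2.0369 -0.0271  0.9925  0.5518]
top (array([320.5806, 202.5323]), np.int32(62), array([317, 198,   8,  10])) [ 0.4813 -0.0175] 0.06993021332703565 theta -0.1350743080927117
side (array([330.877 , 199.3525]), np.int32(122), array([327, 191,   8,  18])) [ 0.4834 -0.0184] 0.06955423548119605 theta 1.724744937712174
start (array([320.9123, 202.1228]), np.int32(57), array([318, 198,   7,   9])) blue [332.4524 212.369 ] green (array([269.1427, 114.4578]), np.int32(876), array([254, 101,  32,  29]))
now (array([320.5806, 202.5323]), np.int32(62), array([317, 198,   8,  10])) blue [332.4    212.3412] green (array([287.5, 130.2]), np.int32(10), array([286, 129,   4,   4]))
```

View pics/cmp.png

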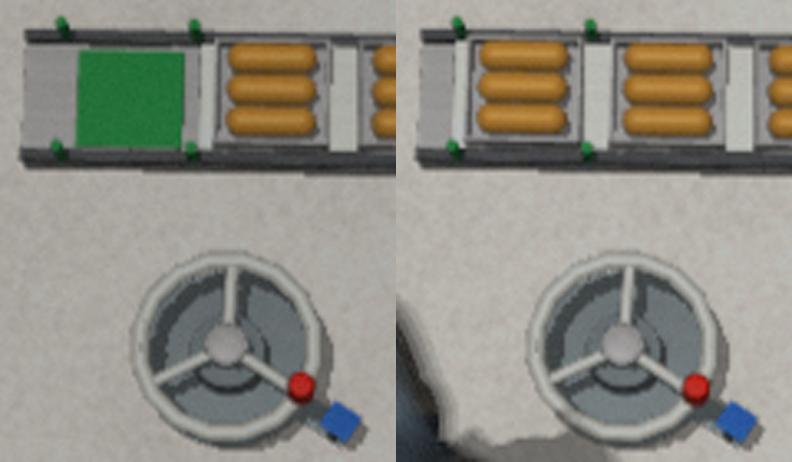

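Tray one now sits between the four pegs and the handle is at the mark. It looks about 1° short, so I check with a sub-pixel measurement.

```bash
python3 - <<'E'
from h import *
def soft(I,x0,y0,x1,y1):
    s=I[y0:y1,x0:x1].astype(float);w=np.clip(s[...,0]-np.maximum(s[...,1],s[...,2])-25,0,None)
    w/= s.sum(2)+30   # shade-independent
    yy,xx=np.mgrid[y0:y1,x0:x1];return (w*xx).sum()/w.sum(),(w*yy).sum()/w.sum()
A=np.array([.5188,.0415])
for n,b,a,c in(("top",(310,190,332,212),"top0","p9"),("side",(318,182,346,214),"side0","p9s")):
    th=[]
    for f in(a,c):
        u=soft(cv2.imread(f"pics/{f}.png")[:,:,::-1],*b);d=onz(n,u,.105)-A;th.append(np.degrees(np.arctan2(d[1],d[0])));print(n,u,th[-1])
    print("diff",th[1]-th[0])
E
```

```text
top (np.float64(320.8806026478416), np.float64(201.66943375470552)) -120.76463109251634
top (np.float64(320.64510046088037), np.float64(202.17613917096702)) -121.92970283819021
diff -1.1650717456738704
side (np.float64(331.21535246351823), np.float64(198.5275386344795)) -120.11331357858063
side (np.float64(330.87807166873597), np.float64(198.55462743595913)) -120.79246748290696
diff -0.679153904326327
```

Call:
apply_moves([
  [[0, -3, 2.7], [0, 0, 0], 0],
  [[0, -6, 5.4], [0, 0, 0], 0],
  [[0, -9, 8.1], [0, 0, 0], 0],
  [[0, -12, 10.8], [0, 0, 0], 0],
  [[3, -12, 10.8], [0, 0, 0], 0],
])

```text
t: 8.93
tool_pos: [0.4569, 0.0069, 0.217]
tool_rot: [0.502, 1.556, -0.074]
contact_force: [1.1, 0.2, -1.0]
width: -0.0
```

Call:
apply_moves([
  [[3, 0, 0], [0, 0, 0], 0],
  [[6, 0, 0], [0, 0, 0], 0],
  [[9, 0, 0], [0, 0, 0], 0],
  [[10, -0.4, 0.6], [0, 0, 0], 0],
  [[10, -0.8, 1.4], [0, 0, 0], 0],
])

```text
t: 9.35
tool_pos: [0.4573, 0.0006, 0.1099]
tool_rot: [-2.315, 1.566, -2.878]
contact_force: [-0.9, -0.1, 0.3]
width: -0.0001
```

Call:
apply_moves([
  [[0, 0, 0.4], [0, 0, 0], 0],
  [[0, 0, 0.7], [0, 0, 0], 0],
  [[0, 0, 0.85], [0, 0, 0], 0],
  [[0, 0, 0.9], [0, 0, 0], 0],
  [[0, 0, 0.91], [0, 0, 0], 0],
])

```text
t: 9.77
tool_pos: [0.4674, -0.0033, 0.1131]
tool_rot: [1.29, 1.569, 0.726]
contact_force: [-2.7, 1.7, 1.9]
width: -0.0001
```

```bash
python3 b.py p10 | head -4
```

```text
t 9.7667 tcp [ 0.4674 -0.0033  0.1131] y'z' -0.06537026204506402 -0.019499471990626457 yaw y 57.72908594883833 x [ 0.001   0.0009 -1.    ] F [-2.7307  1.6801  1.8828] w -5.6122978177656105e-05
[-0.3606  0.3174  0.333   2.1593 -0.163   0.6868  1.0908]
top no red attempt to get argmax of an empty sequence
side (array([331.0902, 199.2213]), np.int32(122), array([328, 191,   8,  18])) [ 0.4841 -0.018 ] 0.06889101211460237 theta 2.032817803742603Traceback (most recent call last):
  File "b.py", line 10, in <module>
    for n,I in(("start",T0),("now",T)): print(n,blob(I,"red",(255,140,350,230)),"blue",blob(I,"blue",(255,140,350,230))[0],"green",blob(I,"green",(225,85,300,140)))
                                                ~~~~^^^^^^^^^^^^^^^^^^^^^^^^^^^
  File "h.py", line 26, in blob
    i=1+np.argmax(st[1:,4]); m=(l==i); return c[i]+[x0,y0],st[i,4],st[i,:4]+[x0,y0,0,0]
        ~~~~~~~~~^^^^^^^^^^
    return _wrapfunc(a, 'argmax', axis=axis, out=out, **kwds)
    return bound(*args, **kwds)
ValueError: attempt to get argmax of an empty sequence
```

Moved about 1 mm; the side view now reads 2.0° against 2.2° at the start. I move clear and check.

Call:
apply_moves([
  [[0, 0, -1], [0, 0, 0], 0],
  [[0, 0.5, -2], [0, 0, 0], 0],
  [[-2, 0.8, -2.2], [0, 0, 0], 0],
  [[-6, 0.8, -2.2], [0, 0, 0], 0],
  [[-10, 0.8, -2.2], [0, 0, 0], 0],
])

```text
t: 10.28
tool_pos: [0.4515, 0.0149, 0.2126]
tool_rot: [-2.032, 1.568, -2.595]
contact_force: [2.0, 1.0, -0.4]
width: -0.0003
```

Call:
apply_moves([
  [[-3, 0, 0], [0, 0, 0], 0],
  [[-3, 3, -2.7], [0, 0, 0], 0],
  [[-3, 6, -5.4], [0, 0, 0], 0],
  [[-3, 9, -8.1], [0, 0, 0], 0],
  [[-3, 12, -10.8], [0, 0, 0], 0],
])

```text
t: 10.7
tool_pos: [0.4251, 0.1755, 0.243]
tool_rot: [1.039, 1.568, 0.474]
contact_force: [0.4, 0.1, 0.1]
width: 0.0003
```

Call:
apply_moves([
  [[0, 0, 0], [0, 0, 0], 0],
  [[0, 0, 0], [0, 0, 0], 0],
  [[0, 0, 0], [0, 0, 0], 0],
])

```text
t: 10.95
tool_pos: [0.4255, 0.1734, 0.2422]
tool_rot: [0.029, 1.57, -0.534]
contact_force: [0.4, -0.3, 0.3]
width: 0.0004
```

```bash
python3 b.py p11; python3 - <<'E'
from h import *
def soft(I,x0,y0,x1,y1):
    s=I[y0:y1,x0:x1].astype(float);w=np.clip(s[...,0]-np.maximum(s[...,1],s[...,2])-25,0,None)
    w/= s.sum(2)+30
    yy,xx=np.mgrid[y0:y1,x0:x1];return (w*xx).sum()/w.sum(),(w*yy).sum()/w.sum()
A=np.array([.5188,.0415])
for n,b,a,c in(("top",(310,190,332,212),"top0","p11"),("side",(318,182,346,214),"side0","p11s")):
    th=[]
    for f in(a,c):
        u=soft(cv2.imread(f"pics/{f}.png")[:,:,::-1],*b);d=onz(n,u,.105)-A;th.append(np.degrees(np.arctan2(d[1],d[0])))
    print(n,"diff",th[1]-th[0])
a,b=[cv2.imread(f"pics/{f}.png") for f in("side0","p11s")]
for nm,(x0,y0,x1,y1) in dict(juice=(325,285,375,355),jar=(390,285,432,335),cup=(278,125,310,165),bowl=(318,128,358,162)).items(): print(nm,np.abs(a[y0:y1,x0:x1].astype(int)-b[y0:y1,x0:x1]).mean())
E
```

```text
t 10.95 tcp [0.4255 0.1734 0.2422] y'z' 0.06168903036426117 -0.14932078080199224 yaw y 57.71241555726874 x [ 0.0006 -0.0004 -1.    ] F [ 0.4036 -0.3088  0.2884] w 0.00039681823452971727
[-0.6826  0.1133  0.2223  2.0371 -0.029   0.9938  0.5614]
top (array([320.8929, 202.2321]), np.int32(56), array([318, 198,   7,  10])) [ 0.4821 -0.0183] 0.07017558069372772 theta 0.7462596721533998
side (array([331.161 , 199.2542]), np.int32(118), array([328, 191,   8,  18])) [ 0.4842 -0.0182] 0.06896032558320624 theta 2.214357043153811
start (array([320.9123, 202.1228]), np.int32(57), array([318, 198,   7,   9])) blue [332.4524 212.369 ] green (array([269.1427, 114.4578]), np.int32(876), array([254, 101,  32,  29]))
now (array([320.8929, 202.2321]), np.int32(56), array([318, 198,   7,  10])) blue [332.4524 212.369 ] green (array([247.    , 129.3333]), np.int32(9), array([246, 128,   3,   4]))
top diff -0.26888302605324554
side diff -0.19282301554488868
juice 2.5954285714285716
jar 3.0495238095238095
cup 2.865104166666667
bowl 2.1448529411764707
```

View pics/p11s.png

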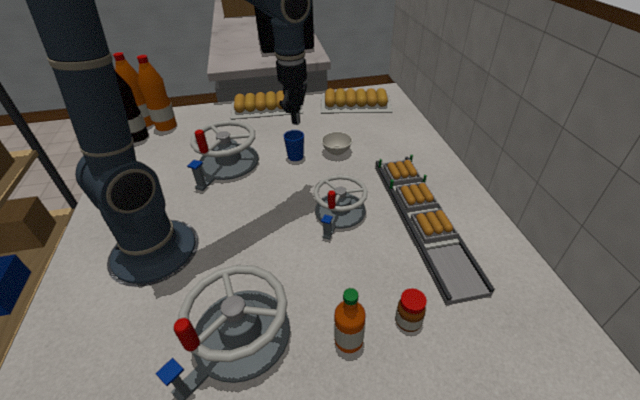

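The handle at (331,199) is back beside the mark, within about 0.3°. The front tray at (401,170) sits among the pegs, the bystanders haven't moved, and the arm is clear.

```bash
python3 -c "
from plant import job; print(job.hand_in())"
```

```text
the job is handed in; nothing more can be done
None
```

I pushed the smallest wheel anticlockwise through one full turn by its red handle, using the outside of the shut fingers, then moved clear and handed the job in. The robot clock read about 11 s at the end, and the forces reported after each move stayed below 10 N.

- **First check:** after the first pass the handle was about 1° short of the mark, so I went back and pushed it roughly 1 mm further.
- **Final check:** the handle is back at its starting angle to within about 0.3°: the top view shows it 0.27° short and the side view 0.19° short.
- **Trays and bystanders:** the front tray sits between the four green pegs, judged by eye from the pictures rather than measured. The bottle, cup, bowl and jar look unmoved, and the arm is touching nothing.
- **Disagreement:** the two cameras' absolute handle angles differ by about 1.5° because of calibration. I therefore judged the turn by comparing each camera with its own starting picture.

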